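Reassemble the compressed-air filter

TASK

Put the spray-air filter back together on the filter head that is fixed to the bench with its stud pointing up: first slide the black deflector, hub up, onto the stud, then stand the large bronze element on it over the stud, then set the white end cap over the top of the element, and last lower the aluminium bowl over the whole stack so that its rim sits flat on the head. Leave the small spare element, the tint bottle and the paint tin where they are.

Things in the scene. Friction and masses are not known exactly. Their poses are not given: they have to be found in the camera images.
- filter_head: Filter head, fixed to the bench: round aluminium body 96 mm wide, 26 mm high, a pipe port on either side reaching 62 mm from the centre. Origin: centre of its underside, z up, y through the ports. On its flat top a steel disc (register) 58 mm wide, 6 mm high, top at z = 32 mm; from it rises a 10 mm thick steel stud, rounded tip at z = 77 mm.
- deflector: Deflector: black plastic disc 48 mm wide (54 over its louvres), 6 mm thick, with a hub 28 mm wide standing up in its middle; 28 mm high in all, 16 mm hole right through, standing hub up. Origin: centre of its underside, z up. Pick it by the hub, fingertips above the disc. In its place, over the stud on the register, its origin is at z = 32 mm of the head.
- element: Large filter element: bronze-coloured tube 40 mm in diameter and 40 mm high with a 16 mm bore right through; the same either way up. Stands upright. Origin: centre of its underside, z up. In its place its origin is at z = 60 mm of the head.
- end_cap: End cap: white plastic cap 53 mm wide, 14 mm high, with a knob 20 mm wide and 22 mm tall on top (36 mm high in all), standing knob up. Recess under it 46 mm wide, 10 mm deep, goes over the top of the large element. Origin: centre of its lower edge, z up. Pick it by the knob. In its place its origin is at z = 90 mm of the head.
- bowl: Filter bowl, standing mouth down: aluminium cup 76 mm wide, 108 mm high (inside 68 mm wide, 104 mm deep) with a steel drain valve 22 mm wide and 26 mm tall on top (134 mm high in all). Origin: centre of the mouth at its rim (underside), z up. Pick it by the valve. In its place the rim rests on the flat top of the head, round the register: origin at z = 26 mm of the head.
- spare_element: Small spare element, not for this filter, to be left where it is: bronze-coloured tube 28 mm in diameter and 28 mm high with a 16 mm bore. Origin: centre of its underside, z up.
- tint_bottle: Small white tint bottle with a dark cap, 48 mm in diameter, 95 mm high, loose; leave it. Origin: centre of its underside, z up.
- tint_tin_b: Closed paint tin with a grey label, 68 mm in diameter, 82 mm high, loose; leave it. Origin: centre of its underside, z up.
Not all that is in view belongs to the job. Of the things like the deflector, leave any that is green or pink; of the rest the larger one is meant.

How it is judged:
On the way, in this order (a step that is already met when the one before it is completed fails the run):
1. the deflector sits flat on the head, on the stud (horizontal distance between deflector and filter_head below 0.008 m and z of deflector in the frame of filter_head between 0.029 and 0.035 m and angle between deflector's own z axis and vertical below 0.06 rad), for 0.2 s.
2. the large element stands on the deflector, on the stud (all of step 1 and horizontal distance between element and filter_head below 0.009 m and z of element in the frame of filter_head between 0.057 and 0.063 m and angle between element's own z axis and vertical below 0.06 rad), for 0.2 s.
3. the end cap is down over the top of the element (all of step 2 and horizontal distance between end_cap and filter_head below 0.01 m and z of end_cap in the frame of filter_head between 0.087 and 0.093 m and angle between end_cap's own z axis and vertical below 0.06 rad), for 0.2 s.
4. the bowl is over the stack, its rim flat on the head (all of step 3 and horizontal distance between bowl and filter_head below 0.008 m and z of bowl in the frame of filter_head between 0.023 and 0.029 m and angle between bowl's own z axis and vertical below 0.06 rad), for 0.2 s.
At the end, for the whole second after the job is handed in: Deflector, large element, end cap and bowl stand on the head within 8, 9, 10 and 8 mm of its axis, within 3 mm of 32, 60, 90 and 26 mm above its underside, upright within 0.06 rad, released and at rest (below 20 mm/s) (all of step 4 and linear speed of each of deflector, element, end_cap, bowl below 0.02 m/s and contact force between the fingers and deflector below 0.1 N and contact force between the fingers and element below 0.1 N and contact force between the fingers and end_cap below 0.1 N and contact force between the fingers and bowl below 0.1 N); the robot touches nothing.
It fails at once if the small spare element is moved more than 30 mm or tipped over (distance of spare_element from where it was at the start of the episode above 0.03 m or angle between spare_element's own z axis and vertical above 0.5 rad).
It fails at once if the tint bottle is moved more than 30 mm or tipped over (distance of tint_bottle from where it was at the start of the episode above 0.03 m or angle between tint_bottle's own z axis and vertical above 0.5 rad).
It fails at once if the paint tin is moved more than 30 mm or tipped over (distance of tint_tin_b from where it was at the start of the episode above 0.03 m or angle between tint_tin_b's own z axis and vertical above 0.5 rad).
It also fails if it takes over 115 s, if anything falls off the work surface, if the arm or the gripper's body presses on something with over 40 N, if the wrist force passes 120 N, or if a joint passes its speed limit or range.

ROBOT

A 7-joint arm with a two-finger parallel gripper is mounted at the origin on a cart in front of the work surface, level with it; the furniture and walls round the work are solid. World frame = base frame: x ahead of the robot, y to its left, z up, the work surface at z = 0. Lengths are in m, angles in rad, forces in N, time in s.
With the tool pointing down it reaches from about 0.425 to 0.875 m from the base axis. Payload 4.7 kg.
Tool frame: the origin (TCP) lies midway between the tips of the shut fingers; the grasp point (between the pads) lies 19 mm behind it (ctrl.grip_depth is the distance from the TCP to the grasp point, in m); z points along the fingers, y is the direction in which the jaws open and shut (so a half turn about z gives the same grasp; the last joint's range is limited). The gripper opens to 87 mm and grips with 3 to 60 N. Pads are 19 mm wide; open, the fingers measure 117 mm over their backs; the gripper's body (75 mm by 190 mm) begins 51 mm behind the grasp point.
Start: joints at [-1.133, 0.321, -0.07, 1.45, 0.023, 1.371, -0.057], TCP at [0.267, 0.593, 0.223] pointing down, gripper open.
Joint ranges: [-2.86, 2.86], [-0.3, 2.09], [-1.38, 1.24], [0.06, 2.45], [-1.56, 4.7], [0.09, 2.05], [-2.69, 2.69]. Speed limits (rad/s): [2.57, 2.57, 3.14, 3.14, 3.14, 3.14, 3.14].

INTERFACE

Orientations are given as a rotation vector (axis times angle).
In Python, from bench import ctrl gives the robot as it stands. The module is installed in compiled form; this text tells all that it offers.
- The arm moves only by the shell command python3 -m inch 'ROWS' [FORCE]. ROWS is JSON, a list of rows, each a list of 5 numbers: the opening, from -1 (shut) to 1 (fully open), so that 0 is half open, then the shift along the tool's x, y, z in mm, then the turn about the tool's z in rad. In form: [[fingers, tx, ty, tz, twist], ...]. A call has 1 to 5 rows; each row shifts and turns the pose as measured when the row begins, along the tool's axes as they then stand; what a row does not reach is not made up. A row lasts 1/8 s, in which the tool goes at most 62.5 mm and 10.7 degrees, less where a joint would pass 70% of its speed; a pose out of reach is approached as far as the arm can. A call is refused whole if a number of a shift passes 62.5 or a number of a turn 0.188, either way. A call with a gripper value outside its range is refused whole. The fingers move at their own pace and stop on an object; FORCE is the grip in N (left out, the last holds). Time passes only in rows, so rows that do not move let the fingers close. It gives the time, the measured TCP pose, the force and the opening at its end, in the units of the state.
- ctrl.get_state(): the state, without advancing time (a new reading comes with each control period).
- ctrl.get_image(name): name is "scene" or "top" or "wrist"; returns a dict with "color" (480x640x3 uint8, red, green, blue), "range_z" (480x640 float32, m along the optical axis (not along the pixel's ray), 0 where there is no reading), "K" (3x3 intrinsics, pixels), "R" (3x3) and "t" (3): a world point X has camera coordinates R X + t. Camera axes: x right, y down, z forward; pixel columns grow to the right and rows downward; lengths in m; the calibration is good to about 2 mm. A picture is of the moment at which its call begins.
- ctrl.close_job(): hands the job in, once; it reports no verdict.
The state is a dict: "time": time; "joint_positions": joint angles; "qd": joint speeds; "joint_torque": joint torques, N m; "position": TCP position; "tool_rot": TCP orientation; "ft_force": force on the tool from outside, world axes, zero at the start; "torque": the same for the moment, N m; "grip_width": opening from 0.0 (shut) to 1.0 (fully open).
Only numpy, scipy, OpenCV 4.12 (cv2) and the standard library are available. Lean on these libraries where they do the work, as an engineer would, in place of code of your own. Each camera call takes 0.05 s, during which the arm holds its last target. There are 200 camera calls.

## Working session

There is one attempt and no reset: what is moved stays moved. The work goes in short steps, Python scripts to look and compute and a shell command to move; the robot and the scene stay as the last step left them, time stands still between calls to the robot, and variables do not carry over. Pictures are saved under pics/ and viewed, about 12 in all and at most 16, crops included, and the job is handed in when it is done.

```bash
mkdir -p pics; cat > h.py <<'E'
import numpy as np, cv2
from bench import ctrl
def grab(n):
    d=ctrl.get_image(n); np.savez(f'{n}.npz',**d); return d
def load(n): return dict(np.load(f'{n}.npz'))
def save(d,f,crop=None,s=1):
    c=d['color'][...,::-1]
    if crop: x0,y0,x1,y1=crop; c=c[y0:y1,x0:x1]
    cv2.imwrite(f'pics/{f}.png',cv2.resize(c,None,fx=s,fy=s,interpolation=cv2.INTER_CUBIC))
def ray(d,u,v):
    r=d['R'].T@np.linalg.inv(d['K'])@np.array([u,v,1.]); return -d['R'].T@d['t'],r
def plane(d,u,v,z):
    o,r=ray(d,u,v); return o+r*(z-o[2])/r[2]
def cloud(d):
    v,u=np.mgrid[:480,:640]; Z=d['range_z']
    p=np.stack([u,v,np.ones_like(u)],-1)@np.linalg.inv(d['K']).T*Z[...,None]
    w=(p-d['t'])@d['R']; w[Z==0]=np.nan; return w
E
python3 - <<'E'
from h import *
for n in('scene','top'):
    d=grab(n); save(d,n+'0'); print(n,-d['R'].T@d['t'],d['R'][2],d['K'][0,0])
print(ctrl.get_state(),ctrl.grip_depth)
E
```

```text
scene [-0.44818318  0.5288041   0.58786128] [ 0.77111118 -0.45567573 -0.44468772] 618.6216611534663
top [ 0.45255813 -0.04199415  0.94680273] [ 4.49450702e-02 -8.93702473e-04 -9.98989060e-01] 473.18762806412224
{'time': 0.1, 'joint_positions': array([-1.13289634,  0.32172065, -0.07007941,  1.45156258,  0.02259037,
        1.37081594, -0.0568818 ]), 'qd': array([ 1.79783816e-03, -6.70249605e-04,  9.65466676e-05, -2.44450135e-03,
        4.32067737e-04,  3.93976096e-04,  6.42814691e-04]), 'joint_torque': array([-6.22723619e-04, -4.92571449e+01, -4.06154757e-01, -3.13398135e+01,
       -6.41051307e-02,  3.95758613e-02,  8.02940144e-05]), 'position': array([0.26713416, 0.59201492, 0.22158437]), 'tool_rot': array([-6.60614181e-01, -3.07106713e+00,  2.66644145e-03]), 'ft_force': array([ 0.41078164, -0.53504634,  0.09976581]), 'torque': array([-0.01173298, -0.02047339, -0.02399734]), 'grip_width': 1.0023820429592383} 0.0187
```

View pics/top0.png

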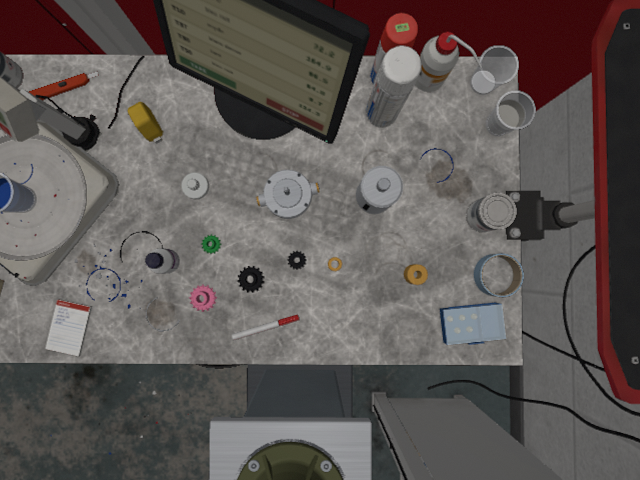

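View pics/scene0.png

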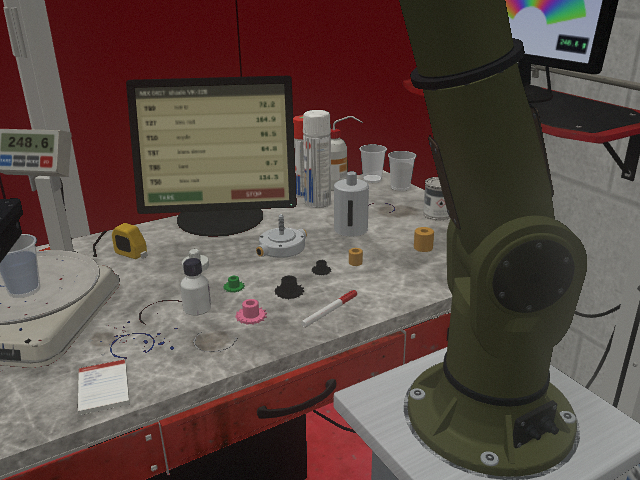

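Top view, candidates like the deflector: green (211,244), pink (203,298), black large (250,279) and black small (297,260). The large black one fits. Bronze tubes: (416,274) is the large element and (335,264) the spare. The end cap is at (194,186), the head at (288,193), the bowl at (380,188), the bottle at (160,260) and the tin at (495,212). I'll confirm in a crop and measure.

```bash
python3 - <<'E'
from h import *
d=load('top'); s=load('scene'); save(d,'crop1',(180,160,450,320),2.9)
W=cloud(d); WS=cloud(s)
B=dict(cap=(175,168,213,204),head=(250,160,330,225),defl=(232,262,268,297),small=(284,247,310,272),elem=(400,260,432,288),spare=(325,254,345,274),bowl=(350,160,408,218),bottle=(140,240,182,276),tin=(465,190,520,235))
for k,(a,b,c,e) in B.items():
    w=W[b:e,a:c].reshape(-1,3); w=w[np.isfinite(w[:,2])]
    zt=np.percentile(w[:,2],99.5); t=w[w[:,2]>zt-.006]
    o=w[w[:,2]>.004]
    print(k,'top z %.3f'%zt,'ctr of top',((t.max(0)+t.min(0))/2)[:2].round(4),'ext',np.ptp(t,0)[:2].round(3),'body ctr',((np.percentile(o,1,0)+np.percentile(o,99,0))/2)[:2].round(4),np.ptp(o,0)[:2].round(3))
    # scene view points near it
    m=(np.hypot(*(WS[...,:2]-np.median(t[:,:2],0)).transpose(2,0,1))<.045)
    q=WS[m]; zs=np.percentile(q[:,2],99.5); q2=q[q[:,2]>zs-.006]
    print('   scene z %.3f'%zs,((q2.max(0)+q2.min(0))/2)[:2].round(4))
E
```

```text
cap top z 0.037 ctr of top [0.6123 0.1934] ext [0.018 0.02 ] body ctr [0.6119 0.1929] [0.051 0.052]
   scene z 0.037 [0.613  0.1966]
head top z 0.066 ctr of top [0.5956 0.0075] ext [0.009 0.009] body ctr [0.5948 0.0072] [0.095 0.149]
   scene z 0.074 [0.5951 0.012 ]
defl top z 0.030 ctr of top [0.4268 0.0813] ext [0.025 0.028] body ctr [0.4272 0.0812] [0.052 0.053]
   scene z 0.028 [0.4267 0.0833]
small top z 0.022 ctr of top [ 0.4662 -0.0103] ext [0.018 0.018] body ctr [ 0.4654 -0.0108] [0.036 0.036]
   scene z 0.020 [ 0.4671 -0.0077]
elem top z 0.043 ctr of top [ 0.4394 -0.2422] ext [0.038 0.039] body ctr [ 0.4386 -0.2421] [0.038 0.039]
   scene z 0.040 [ 0.4395 -0.2395]
spare top z 0.031 ctr of top [ 0.4578 -0.0853] ext [0.027 0.027] body ctr [ 0.4587 -0.0852] [0.028 0.029]
   scene z 0.028 [ 0.4595 -0.0822]
bowl top z 0.135 ctr of top [ 0.5965 -0.1649] ext [0.021 0.021] body ctr [ 0.5953 -0.1635] [0.093 0.075]
   scene z 0.133 [ 0.5967 -0.161 ]
bottle top z 0.097 ctr of top [0.4618 0.2459] ext [0.027 0.028] body ctr [0.4614 0.2408] [0.048 0.041]
   scene z 0.095 [0.4622 0.2497]
tin top z 0.085 ctr of top [ 0.5567 -0.3817] ext [0.067 0.069] body ctr [ 0.5627 -0.401 ] [0.087 0.107]
   scene z 0.082 [ 0.5636 -0.371 ]
```

View pics/crop1.png

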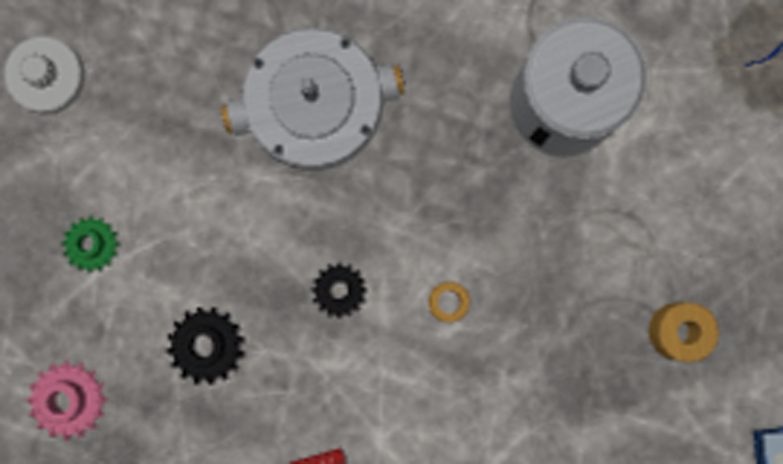

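The crop confirms it: the larger black deflector is at crop (205,345), top pixel (250,279), and the large element is at (416,274). The two views agree on heights to about 3 mm. Now moving towards the deflector.

```bash
python3 -m inch '[[1,-40,-44,0,0],[1,-40,-44,0,0],[1,-40,-44,0,0],[1,-40,-44,0,0],[1,-40,-44,0,0]]' 20; python3 -m inch '[[1,-40,-44,0,0],[1,-40,-44,0,0],[1,-40,-44,0,0],[1,0,0,0,0]]'
```

```text
time: 0.72
position: [0.3584, 0.3046, 0.2177]
tool_rot: [-0.646, -3.071, 0.009]
ft_force: [0.9, -0.6, 0.7]
grip_width: 0.996
time: 1.23
position: [0.4167, 0.1243, 0.2176]
tool_rot: [-0.659, -3.068, 0.008]
ft_force: [-1.0, 1.0, -0.6]
grip_width: 1.001
```

```bash
cat >> h.py <<'E'
from scipy.spatial.transform import Rotation as Ro
def go(p,yaw=np.pi):
    s=ctrl.get_state(); R=Ro.from_rotvec(s['tool_rot']).as_matrix()
    x=R[:,0]; tw=-((yaw-np.arctan2(x[1],x[0])+np.pi)%(2*np.pi)-np.pi)
    print('pos',s['position'].round(4),'shift mm',(R.T@(np.array(p)-s['position'])*1000).round(1),'twist %.3f'%tw,'tilt',R[:2,2].round(3),'t',round(s['time'],2),'w',s['grip_width'].round(3),'f',s['ft_force'].round(1))
def near(n,c,r=.04,band=.006,zmin=.004):
    d=grab(n);w=cloud(d);m=np.hypot(w[...,0]-c[0],w[...,1]-c[1])<r
    q=w[m&(w[...,2]>zmin)]; zt=np.percentile(q[:,2],99); t=q[q[:,2]>zt-band]
    f=lambda a:((a.max(0)+a.min(0))/2)[:2].round(4)
    print(n,'z %.4f'%zt,'top',f(t),np.ptp(t,0)[:2].round(3),'all',f(q),np.ptp(q,0)[:2].round(3),len(q)); return d
E
python3 -m inch '[[1,0,0,0,-0.141],[1,-10,-40,0,-0.141],[1,0,0,0,-0.141],[1,0,0,0,0]]'
python3 - <<'E'
from h import *
d=near('wrist',(.427,.082)); save(d,'w1'); print(-d['R'].T@d['t'],d['R'][2]); go((.427,.082,.1))
near('top',(.427,.082))
E
```

```text
time: 1.72
position: [0.4139, 0.0841, 0.2168]
tool_rot: [0.021, -3.135, 0.006]
ft_force: [-0.7, 1.0, -0.4]
grip_width: 1.0
wrist z 0.3377 top [0.3895 0.0801] [0.004 0.033] all [0.4214 0.0818] [0.069 0.054] 19351
[0.34938444 0.08361255 0.37979474] [ 2.35037319e-01 -4.64625879e-04 -9.71986236e-01]Traceback (most recent call last):
  File "<stdin>", line 2, in <module>
  File "h.py", line 22, in go
    print('pos',s['position'].round(4),'shift mm',(R.T@(np.array(p)-s['position'])*1000).round(1),'twist %.3f'%tw,'tilt',R[:2,2].round(3),'t',round(s['time'],2),'w',s['grip_width'].round(3),'f',s['ft_force'].round(1))
                                                                                                                                                                     ^^^^^^^^^^^^^^^^^^^^^
AttributeError: 'float' object has no attribute 'round'
```

View pics/w1.png

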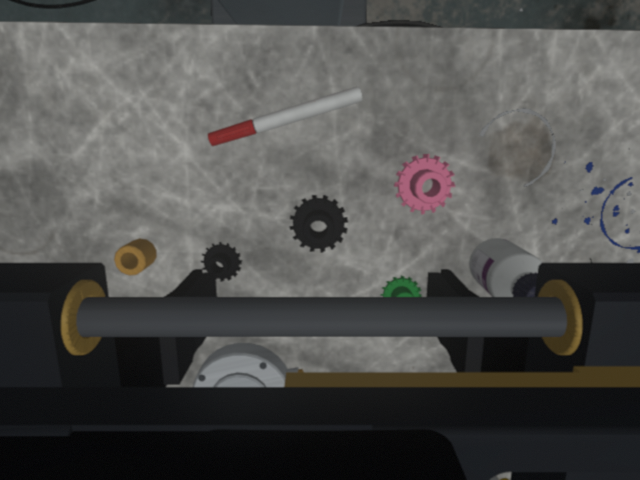

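The wrist view shows the large black deflector at (319,223), with the small one at (222,261) and the pink one at (425,184). The bar across it at row 315 is the gripper.

```bash
sed -i "s/s\['grip_width'\].round(3)/round(s['grip_width'],3)/; s/zmin=.004)/zmin=.004,zmax=.15)/; s/w\[...,2\]>zmin)\]/w[...,2]>zmin)\&(w[...,2]<zmax)]/" h.py
python3 - <<'E'
from h import *
near('wrist',(.427,.082),zmax=.06);go((.427,.082,.1))
E
```

```text
wrist z 0.0297 top [0.429  0.0815] [0.027 0.027] all [0.4291 0.081 ] [0.053 0.053] 2070
pos [0.414  0.0839 0.2168] shift mm [-13.7  -1.6 116.7] twist 0.012 tilt [-0.006 -0.004] t 1.82 w 1.002 f [-0.5  0.4 -0.2]
```

```bash
python3 -m inch '[[1,-7,-1,40,0],[1,-7,-1,40,0.012],[1,0,0,40,0],[1,0,0,30,0],[1,0,0,0,0]]'; python3 - <<'E'
from h import *
go((.428,.082,.010))
E
```

```text
time: 2.45
position: [0.4283, 0.0853, 0.0633]
tool_rot: [-0.007, -3.137, 0.006]
ft_force: [0.6, -0.4, 0.8]
grip_width: 1.002
pos [0.4283 0.0853 0.0633] shift mm [ 0.  -3.1 53.3] twist -0.005 tilt [-0.004 -0.004] t 2.45 w 1.002 f [ 0.6 -0.4  0.8]
```

```bash
python3 -m inch '[[1,0,-3,25,0],[1,0,0,22,0],[1,0,0,4,0],[1,0,0,0,0]]'; python3 - <<'E'
from h import *
go((.428,.082,.010))
E
```

```text
time: 2.95
position: [0.4324, 0.0851, 0.0163]
tool_rot: [0.009, 3.139, -0.001]
ft_force: [0.8, 1.0, 0.1]
grip_width: 1.0
pos [0.4324 0.0851 0.0163] shift mm [ 4.4 -3.2  6.3] twist -0.006 tilt [ 0.003 -0.   ] t 2.95 w 1.0 f [0.8 1.  0.1]
```

```bash
python3 -m inch '[[1,5,-4,6,0],[1,0,0,0,0]]'; python3 - <<'E'
from h import *
go((.428,.082,.010))
E
```

```text
time: 3.2
position: [0.4284, 0.0815, 0.0117]
tool_rot: [0.009, 3.136, 0.002]
ft_force: [0.7, 0.0, 0.7]
grip_width: 1.0
pos [0.4284 0.0815 0.0117] shift mm [0.4 0.5 1.7] twist -0.006 tilt [0.006 0.001] t 3.2 w 1.0 f [0.7 0.  0.7]
```

```bash
python3 -m inch '[[-1,0,0,1,0],[-1,0,0,0,0],[-1,0,0,0,0],[-1,0,0,0,0],[-1,0,0,0,0]]' 20;python3 -m inch '[[-1,0,0,0,0],[-1,0,0,-20,0],[-1,0,0,-30,0],[-1,0,0,-40,0],[-1,0,0,0,0]]'; python3 - <<'E'
from h import *
near('top',(.595,.01),r=.036,zmin=.03); near('scene',(.595,.01),r=.036,zmin=.028)
W=cloud(load('top')); m=(abs(W[...,2]-.026)<.006)&(np.hypot(W[...,0]-.595,W[...,1]-.008)<.06); q=W[m]; print('head disc',np.percentile(q,[2,98],axis=0),np.median(q[:,2]))
go((.595,.008,.15))
E
```

```text
time: 3.82
position: [0.4291, 0.0818, 0.0114]
tool_rot: [0.009, 3.135, 0.003]
ft_force: [-0.3, 0.1, 0.6]
grip_width: 0.516
time: 4.45
position: [0.4275, 0.0813, 0.103]
tool_rot: [0.01, 3.137, 0.001]
ft_force: [0.5, -0.2, -0.7]
grip_width: 0.302
top z 0.0755 top [0.5961 0.0083] [0.008 0.007] all [0.5952 0.0078] [0.055 0.057] 571
scene z 0.0723 top [0.5934 0.0105] [0.006 0.006] all [0.5958 0.0117] [0.053 0.056] 136
head disc [[ 0.55279433 -0.042116    0.02117112]
 [ 0.63787535  0.0596822   0.0317746 ]] 0.026203265200876423
pos [0.425  0.0806 0.1002] shift mm [-170.4  -71.6  -49.8] twist -0.006 tilt [-0.001 -0.002] t 4.55 w 0.301 f [ 0.3 -0.9 -0.6]
```

```bash
python3 -m inch '[[-1,0,0,-35,0],[-1,-43,-18,0,0],[-1,-43,-18,0,0],[-1,-43,-18,0,0],[-1,-43,-18,0,0]]';python3 -m inch '[[-1,0,0,0,0]]'; python3 - <<'E'
from h import *
go((.5955,.0085,.120))
d=grab('wrist'); save(d,'w2'); save(grab('top'),'t2',(220,120,380,240),3)
E
```

```text
time: 5.18
position: [0.5944, 0.0085, 0.1274]
tool_rot: [0.002, -3.129, 0.004]
ft_force: [0.1, 0.8, 0.1]
grip_width: 0.302
time: 5.3
position: [0.5954, 0.0058, 0.1247]
tool_rot: [-0.003, -3.126, 0.01]
ft_force: [-1.3, 0.3, -0.8]
grip_width: 0.3
pos [0.5954 0.0058 0.1247] shift mm [-0.2  2.7  4.7] twist -0.002 tilt [-0.016 -0.007] t 5.3 w 0.3 f [-1.3  0.3 -0.8]
```

View pics/w2.png

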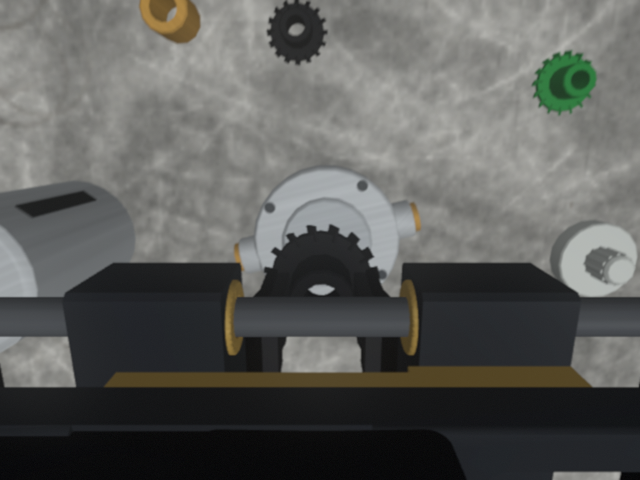

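The wrist view shows the deflector held level with its hole at (322,290), and the head below centred near column 327. I'll fit circles to both and compare them in the same camera.

```bash
cat >> h.py <<'E'
from scipy.optimize import least_squares
def circ(d,c,zlo,zhi,r0,r=.06):
    """centre of a disc of radius r0 from its outer rim: plane points -> convex hull edge -> robust circle"""
    w=cloud(d); m=(w[...,2]>zlo)&(w[...,2]<zhi)&(np.hypot(w[...,0]-c[0],w[...,1]-c[1])<r); q=w[m]
    a=np.arctan2(q[:,1]-c[1],q[:,0]-c[0]); k=np.hypot(q[:,0]-c[0],q[:,1]-c[1]); b=(a*57.3/4).astype(int)
    E=np.array([q[b==i][np.argmax(k[b==i])] for i in np.unique(b)]); E=E[abs(np.hypot(*(E[:,:2]-c).T)-r0)<.008]
    s=least_squares(lambda p:np.hypot(E[:,0]-p[0],E[:,1]-p[1])-r0,c,loss='soft_l1',f_scale=.001)
    print('circ',s.x.round(4),'n',len(E),'rms mm %.2f'%(1000*np.sqrt(np.mean(s.fun**2))),'z %.4f'%np.median(q[:,2])); return s.x
E
python3 - <<'E'
from h import *
d=load('wrist'); w=cloud(d)
circ(d,np.array([.5955,.0085]),.02,.03,.048)
circ(d,np.array([.5955,.0085]),.03,.04,.029)
circ(d,np.array([.594,.007]),.108,.126,.0265,.033)
t=load('top'); circ(t,np.array([.5955,.0085]),.02,.03,.048)
print(-d['R'].T@d['t'])
E
```

```text
circ [0.5981 0.008 ] n 52 rms mm 1.36 z 0.0262
circ [0.5982 0.0081] n 55 rms mm 0.47 z 0.0323
circ [0.5996 0.0051] n 9 rms mm 1.72 z 0.1174
circ [0.5965 0.0084] n 18 rms mm 0.37 z 0.0256
[0.53239969 0.00679508 0.28823954]
```

```bash
python3 -m inch '[[-1,-2.5,2.5,5,0],[-1,0,0,5,0],[-1,0,0,5,0],[-1,0,0,0,0]]'; python3 - <<'E'
from h import *
go((.5978,.0083,.0434))
E
```

```text
time: 5.9
position: [0.5922, 0.0134, 0.1083]
tool_rot: [0.005, -3.122, 0.002]
ft_force: [-0.5, 0.4, -0.7]
grip_width: 0.301
pos [0.5922 0.0134 0.1083] shift mm [-6.9 -5.1 64.8] twist 0.003 tilt [-0.02  -0.001] t 5.9 w 0.301 f [-0.5  0.4 -0.7]
```

```bash
python3 - <<'E'
from h import *
for i in range(5): ctrl.get_image('top'); go((.5978,.0083,.0434))
E
python3 -m inch '[[-1,-6,-5,0,0],[-1,0,0,0,0]]'; python3 - <<'E'
from h import *
for i in range(3): go((.5978,.0083,.0434)); ctrl.get_image('top')
E
```

```text
pos [0.5924 0.0134 0.1086] shift mm [-6.6 -5.  65. ] twist 0.003 tilt [-0.02  -0.001] t 5.95 w 0.301 f [ 0.   0.2 -0.5]
pos [0.5927 0.0132 0.1088] shift mm [-6.3 -4.9 65.3] twist 0.003 tilt [-0.019 -0.001] t 6.0 w 0.3 f [ 0.2  1.  -0.2]
pos [0.5929 0.0131 0.1089] shift mm [-6.1 -4.7 65.4] twist 0.003 tilt [-0.019 -0.001] t 6.05 w 0.297 f [ 0.4  0.  -0.5]
pos [0.593 0.013 0.109] shift mm [-6.  -4.6 65.5] twist 0.003 tilt [-0.019 -0.001] t 6.1 w 0.303 f [ 0.1  0.8 -1.1]
pos [0.593 0.013 0.109] shift mm [-6.  -4.6 65.5] twist 0.003 tilt [-0.019 -0.001] t 6.15 w 0.298 f [-1.5  0.   0. ]
time: 6.4
position: [0.5998, 0.0074, 0.1093]
tool_rot: [0.004, -3.124, 0.002]
ft_force: [-0.4, 0.6, -0.6]
grip_width: 0.3
pos [0.5998 0.0074 0.1093] shift mm [ 0.9  1.  65.9] twist 0.003 tilt [-0.018 -0.002] t 6.4 w 0.3 f [-0.4  0.6 -0.6]
pos [0.5996 0.0078 0.1092] shift mm [ 0.6  0.6 65.8] twist 0.003 tilt [-0.018 -0.001] t 6.45 w 0.3 f [ 0.9 -0.7 -0.9]
pos [0.5994 0.0081 0.1091] shift mm [ 0.4  0.3 65.7] twist 0.003 tilt [-0.018 -0.001] t 6.5 w 0.302 f [-1.1  0.4 -0.2]
```

```bash
python3 -m inch '[[-1,0,0,8,0],[-1,0,0,8,0],[-1,0,0,8,0],[-1,0,0,0,0]]'; python3 - <<'E'
from h import *
ctrl.get_image('top');ctrl.get_image('top');go((.5978,.0083,.0434))
E
```

```text
time: 7.05
position: [0.5979, 0.0086, 0.0825]
tool_rot: [0.006, -3.121, 0.001]
ft_force: [-0.6, 1.0, 0.7]
grip_width: 0.296
pos [0.5986 0.0086 0.0834] shift mm [ 0.1 -0.2 40. ] twist 0.004 tilt [-0.019 -0.001] t 7.15 w 0.296 f [ 0.1  0.  -0.3]
```

```bash
python3 -m inch '[[-1,0,0,10,0],[-1,0,0,10,0],[-1,0,0,8,0],[-1,0,0,5,0],[-1,0,0,3,0]]'; python3 - <<'E'
from h import *
ctrl.get_image('top');ctrl.get_image('top');go((.5978,.0083,.0434))
E
```

```text
time: 7.78
position: [0.6001, 0.0084, 0.0532]
tool_rot: [0.006, -3.126, -0.004]
ft_force: [-8.5, -0.4, 19.5]
grip_width: 0.309
pos [0.6001 0.0084 0.0532] shift mm [ 2.2 -0.1  9.8] twist 0.004 tilt [-0.015  0.003] t 7.88 w 0.304 f [-7.6 -0.1 18.8]
```

```bash
python3 -m inch '[[-1,2,0,-4,0],[-1,0,0,0,0]]'; python3 - <<'E'
from h import *
ctrl.get_image('top');ctrl.get_image('top');go((.5978,.0083,.0434))
save(grab('scene'),'s3',(220,190,340,280),6); save(grab('wrist'),'w3',(180,150,460,340),2.8)
E
```

```text
time: 8.12
position: [0.5985, 0.0084, 0.0575]
tool_rot: [0.006, -3.127, -0.005]
ft_force: [-0.4, 0.1, -0.5]
grip_width: 0.307
pos [0.5981 0.0085 0.0569] shift mm [ 0.1 -0.2 13.5] twist 0.004 tilt [-0.016  0.003] t 8.22 w 0.306 f [ 0.5  0.2 -0.6]
```

View pics/s3.png

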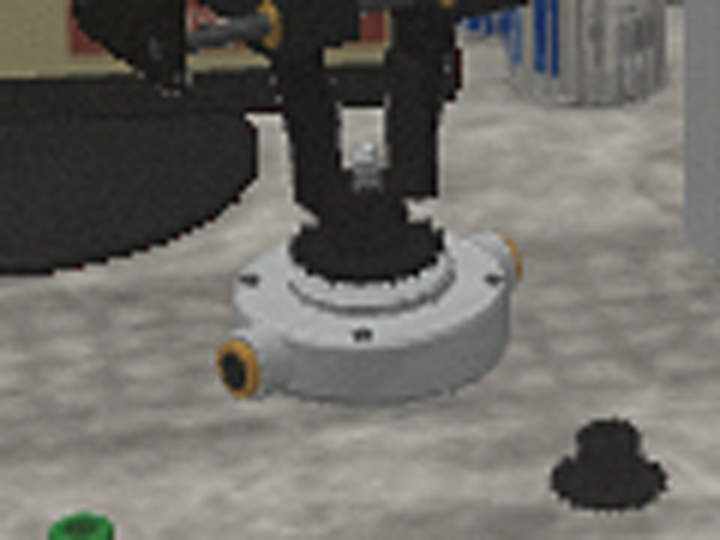

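The scene crop shows the deflector threaded on the stud, just above the register. The hub seems to have slipped lower in the fingers. I'll lower it gently to contact and let go.

```bash
python3 -m inch '[[-1,0,0,2,0],[-1,0,0,2,0],[-1,0,0,0,0]]'; python3 -m inch '[[0,0,0,0,0],[0.2,0,0,0,0],[0.2,0,0,0,0]]'; python3 - <<'E'
from h import *
ctrl.get_image('top');go((.5978,.0083,.0434))
save(grab('scene'),'s4',(220,190,340,280),6); circ(grab('wrist'),np.array([.598,.008]),.034,.044,.0265,.033)
E
```

```text
time: 8.7
position: [0.5978, 0.0084, 0.0535]
tool_rot: [0.006, -3.125, -0.005]
ft_force: [-0.5, 0.6, 0.5]
grip_width: 0.308
time: 9.07
position: [0.5978, 0.0085, 0.0528]
tool_rot: [0.006, -3.124, -0.004]
ft_force: [-0.3, 0.2, -0.4]
grip_width: 0.549
pos [0.5977 0.0085 0.0528] shift mm [-0.2 -0.2  9.4] twist 0.004 tilt [-0.017  0.003] t 9.12 w 0.57 f [-0.2 -0.6 -0. ]
circ [0.599  0.0084] n 59 rms mm 1.86 z 0.0375
```

View pics/s4.png

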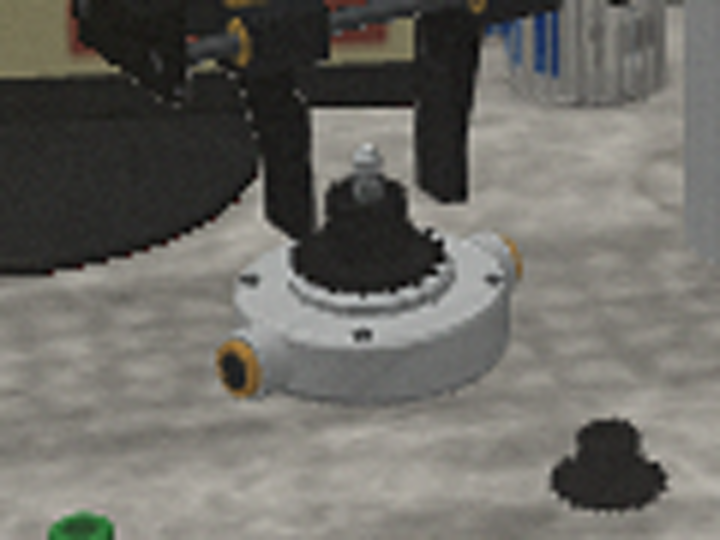

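Deflector seated: disc top at z 0.0375 against 0.038 expected, within about 1 mm of the axis. Next is the large element.

```bash
python3 -m inch '[[1,0,0,-20,0],[1,0,0,-50,0],[1,0,0,-50,0],[1,0,0,-30,0],[1,31,-50,0,0]]'; python3 -m inch '[[1,31,-50,0,0],[1,31,-50,0,0],[1,31,-50,0,0],[1,10,-20,0,0],[1,0,0,0,0]]'; python3 - <<'E'
from h import *
near('wrist',(.44,-.242),r=.035,zmax=.06);near('top',(.598,.008),r=.02,zmin=.034,band=.045); go((.44,-.242,.1))
E
```

```text
time: 9.85
position: [0.5718, -0.0385, 0.2136]
tool_rot: [0.018, -3.129, -0.005]
ft_force: [-0.3, -0.8, -0.2]
grip_width: 0.989
time: 10.48
position: [0.4665, -0.2212, 0.2233]
tool_rot: [-0.003, 3.14, 0.005]
ft_force: [-0.3, -0.2, 0.2]
grip_width: 0.999
wrist z 0.0419 top [ 0.4405 -0.2429] [0.04  0.039] all [ 0.4404 -0.2429] [0.04  0.039] 1710
top z 0.0771 top [0.5981 0.0083] [0.039 0.039] all [0.5981 0.0083] [0.039 0.039] 319
pos [ 0.4678 -0.2188  0.2228] shift mm [ 28.1 -23.5 122.7] twist 0.006 tilt [0.001 0.003] t 10.57 w 0.998 f [-0.1 -0.3 -1.1]
```

```bash
python3 -m inch '[[1,14,-12,40,0],[1,12,-12,40,0],[1,0,0,40,0],[1,0,0,30,0],[1,0,0,0,0]]'; python3 - <<'E'
from h import *
ctrl.get_image('top');ctrl.get_image('top');go((.4405,-.2425,.007))
E
```

```text
time: 11.2
position: [0.4492, -0.2334, 0.07]
tool_rot: [-0.036, 3.137, 0.008]
ft_force: [0.8, 0.8, 0.2]
grip_width: 1.0
pos [ 0.4512 -0.2347  0.0725] shift mm [11.5 -7.8 65.4] twist 0.023 tilt [0.009 0.004] t 11.3 w 1.002 f [-0.6  0.1  0.1]
```

```bash
python3 -m inch '[[1,10,-7,15,0.02],[1,0,0,0,0]]'; python3 - <<'E'
from h import *
ctrl.get_image('top');ctrl.get_image('top');go((.4405,-.2425,.007))
E
```

```text
time: 11.55
position: [0.4429, -0.2424, 0.0587]
tool_rot: [-0.004, 3.128, 0.005]
ft_force: [-0.4, -0.7, -1.7]
grip_width: 1.003
pos [ 0.4447 -0.2423  0.0597] shift mm [ 5.  -0.3 52.7] twist 0.004 tilt [0.016 0.002] t 11.65 w 1.0 f [-0.6 -0.7  0.8]
```

```bash
python3 -m inch '[[1,5,0,20,0],[1,0,0,18,0],[1,0,0,14,0],[1,0,0,0,0]]'; python3 - <<'E'
from h import *
ctrl.get_image('top');ctrl.get_image('top');go((.4405,-.2425,.007))
E
```

```text
time: 12.15
position: [0.443, -0.2425, 0.0074]
tool_rot: [-0.007, 3.121, 0.003]
ft_force: [-0.7, -0.4, -0.4]
grip_width: 1.002
pos [ 0.4439 -0.243   0.0084] shift mm [3.4 0.5 1.4] twist 0.004 tilt [0.022 0.001] t 12.25 w 1.001 f [ 0.6 -1.1  0.1]
```

```bash
python3 -m inch '[[1,3.5,0,0,0],[1,0,0,0,0],[-1,0,0,0,0],[-1,0,0,0,0],[-1,0,0,0,0]]' 25;python3 -m inch '[[-1,0,0,0,0],[-1,0,0,0,0],[-1,0,0,0,0]]'; python3 - <<'E'
from h import *
ctrl.get_image('top');ctrl.get_image('top');go((.4405,-.2425,.007))
E
```

```text
time: 12.88
position: [0.4415, -0.2435, 0.0099]
tool_rot: [-0.007, 3.116, 0.001]
ft_force: [0.3, -1.1, 0.3]
grip_width: 0.741
time: 13.25
position: [0.4415, -0.2434, 0.0099]
tool_rot: [-0.007, 3.116, 0.001]
ft_force: [1.0, 0.1, 0.4]
grip_width: 0.45
pos [ 0.4415 -0.2434  0.0099] shift mm [1.1 0.9 2.9] twist 0.005 tilt [0.025 0.001] t 13.35 w 0.449 f [ 0.2 -0.2  0.7]
```

```bash
python3 -m inch '[[-1,0,0,-20,0],[-1,0,0,-30,0],[-1,0,0,-45,0],[-1,0,0,-50,0],[-1,0,0,-25,0]]';python3 -m inch '[[-1,-35,50,0,0],[-1,-35,55,0,0],[-1,-35,55,0,0],[-1,-35,50,0,0],[-1,0,0,0,0]]'; python3 - <<'E'
from h import *
ctrl.get_image('top');ctrl.get_image('top');go((.5985,.008,.12))
E
```

```text
time: 13.98
position: [0.4336, -0.2422, 0.1806]
tool_rot: [-0.006, 3.126, 0.004]
ft_force: [-0.3, 0.3, -2.4]
grip_width: 0.452
time: 14.6
position: [0.576, -0.0302, 0.1856]
tool_rot: [0.001, 3.12, 0.006]
ft_force: [0.6, 0.1, -2.6]
grip_width: 0.451
pos [ 0.5739 -0.0366  0.1858] shift mm [-22.9  44.7  66.4] twist -0.008 tilt [0.02  0.001] t 14.7 w 0.446 f [-0.2 -0.5 -2.1]
```

```bash
python3 -m inch '[[-1,-12,22,20,0],[-1,-11,21,20,0],[-1,0,0,15,0],[-1,0,0,0,0]]'; python3 - <<'E'
from h import *
ctrl.get_image('top');ctrl.get_image('top');go((.5985,.008,.12))
E
```

```text
time: 15.2
position: [0.596, -0.0029, 0.1301]
tool_rot: [0.032, 3.122, -0.002]
ft_force: [-1.1, -0.4, -1.5]
grip_width: 0.448
pos [ 0.5974 -0.0024  0.1318] shift mm [-0.6 10.4 11.9] twist -0.021 tilt [ 0.022 -0.001] t 15.3 w 0.445 f [ 0.3 -0.2 -1.8]
```

```bash
python3 -m inch '[[-1,0,10,6,-0.02],[-1,0,0,0,0]]'; python3 - <<'E'
from h import *
for i in range(4):ctrl.get_image('top')
go((.5985,.008,.10))
d=grab('wrist'); circ(d,np.array([.598,.008]),.02,.03,.048); w=cloud(d);q=w[(abs(w[...,2]-.15)<.008)&(np.hypot(w[...,0]-.6,w[...,1]-.008)<.035)]; print(len(q),q.min(0),q.max(0))
E
```

```text
time: 15.55
position: [0.5982, 0.0072, 0.1271]
tool_rot: [0.001, 3.117, 0.0]
ft_force: [-0.0, 0.2, -1.7]
grip_width: 0.449
pos [0.5987 0.0057 0.1275] shift mm [ 0.9  2.3 27.5] twist -0.003 tilt [ 0.026 -0.001] t 15.75 w 0.449 f [ 0.4  0.4 -2.5]
circ [0.5979 0.0081] n 58 rms mm 1.16 z 0.0262
4956 [ 0.57734698 -0.02406186  0.14200106] [0.61630917 0.03517325 0.15799927]
```

```bash
python3 -m inch '[[-1,1,2.5,8,0],[-1,0,0,8,0],[-1,0,0,8,0],[-1,0,0,0,0]]'; python3 - <<'E'
from h import *
for i in range(4):ctrl.get_image('top')
go((.5985,.008,.070))
E
```

```text
time: 16.3
position: [0.5977, 0.0084, 0.101]
tool_rot: [0.004, 3.117, -0.002]
ft_force: [0.5, 0.0, -1.5]
grip_width: 0.449
pos [0.5987 0.0083 0.1025] shift mm [ 1.1 -0.3 32.5] twist -0.003 tilt [ 0.027 -0.001] t 16.5 w 0.45 f [-0.1  0.3 -1.9]
```

```bash
python3 -m inch '[[-1,1,0,6,0],[-1,0,0,6,0],[-1,0,0,6,0],[-1,0,0,6,0],[-1,0,0,0,0]]'; python3 - <<'E'
from h import *
go((.5985,.008,.070))
for i in range(4):ctrl.get_image('top')
go((.5985,.008,.070))
E
```

```text
time: 17.12
position: [0.5984, 0.0083, 0.0769]
tool_rot: [0.004, 3.115, -0.001]
ft_force: [0.5, -1.0, -2.3]
grip_width: 0.451
pos [0.5984 0.0083 0.0769] shift mm [ 0.1 -0.3  6.9] twist -0.003 tilt [ 0.027 -0.001] t 17.12 w 0.451 f [ 0.5 -1.  -2.3]
pos [0.5991 0.0083 0.078 ] shift mm [ 0.8 -0.3  7.9] twist -0.003 tilt [ 0.029 -0.   ] t 17.32 w 0.451 f [ 1.4  1.7 -1.9]
```

```bash
python3 -m inch '[[-1,1,0,4,0],[-1,0,0,3,0],[-1,0,0,2,0],[-1,0,0,0,0]]'; python3 - <<'E'
from h import *
for i in range(2):ctrl.get_image('top')
go((.5985,.008,.070))
E
```

```text
time: 17.82
position: [0.5991, 0.0084, 0.0701]
tool_rot: [0.005, 3.111, 0.001]
ft_force: [0.3, 0.1, -1.5]
grip_width: 0.455
pos [0.5991 0.0084 0.07  ] shift mm [ 0.6 -0.4 -0. ] twist -0.003 tilt [0.03 0.  ] t 17.93 w 0.443 f [0.4 0.6 0.1]
```

Force has risen from -2 to 0 N, so the element's weight is being taken. I'll go down 1 mm and release.

```bash
python3 -m inch '[[-1,0.5,0,1.5,0],[-1,0,0,0,0],[0.4,0,0,0,0],[0.4,0,0,0,0],[0.4,0,0,0,0]]'; python3 - <<'E'
from h import *
go((.5985,.008,.070))
near('wrist',(.598,.008),r=.028,zmin=.08,zmax=.115,band=.005)
save(grab('scene'),'s5',(220,170,340,260),6)
E
```

```text
time: 18.55
position: [0.5997, 0.0084, 0.0699]
tool_rot: [0.004, 3.109, 0.002]
ft_force: [-0.1, -0.4, -0.3]
grip_width: 0.67
pos [0.5997 0.0084 0.0699] shift mm [ 1.2 -0.4 -0.1] twist -0.003 tilt [0.032 0.001] t 18.55 w 0.67 f [-0.1 -0.4 -0.3]
wrist z 0.1016 top [0.5979 0.0081] [0.039 0.038] all [0.5979 0.0081] [0.039 0.038] 6391
```

View pics/s5.png

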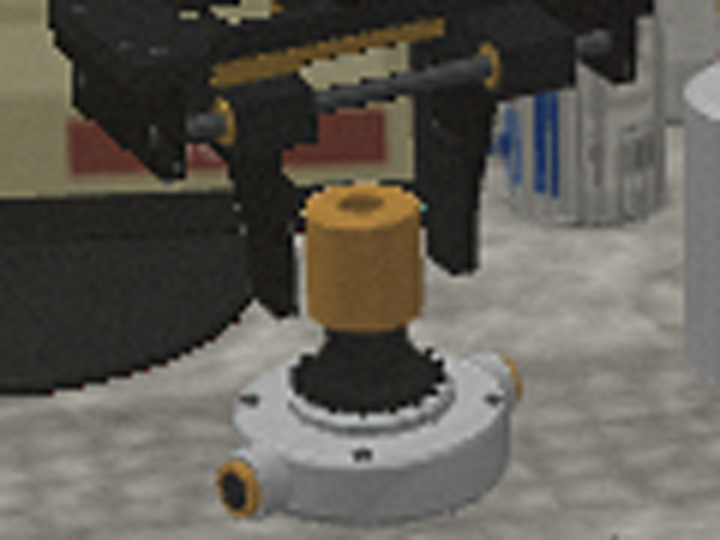

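Element stands upright, top at z 0.1016, centre (0.598,0.008). Before going to the end cap I'll check the monitor clearance.

```bash
python3 -m inch '[[1,0,0,-20,0],[1,0,0,-40,0],[1,0,0,-45,0],[1,0,0,-30,0],[1,0,0,0,0]]'; python3 - <<'E'
from h import *
d=dict(np.load('scene.npz')); W=cloud(d)
for y in np.arange(-.1,.35,.05):
    m=(abs(W[...,1]-y)<.02)&(W[...,2]>.12)&(W[...,2]<.5)&(W[...,0]>.66); q=W[m]; print('%.2f'%y,len(q),q.min(0).round(3) if len(q) else '')
go((.613,.193,.2))
E
```

```text
time: 19.27
position: [0.5959, 0.0076, 0.2146]
tool_rot: [0.006, 3.105, 0.002]
ft_force: [-0.0, -0.4, -0.5]
grip_width: 0.993
-0.10 793 [ 0.949 -0.12   0.282]
-0.05 1498 [ 0.749 -0.07   0.136]
0.00 3099 [ 0.749 -0.02   0.12 ]
0.05 3258 [0.775 0.03  0.12 ]
0.10 3349 [0.792 0.08  0.12 ]
0.15 3434 [0.817 0.13  0.12 ]
0.20 3950 [0.842 0.18  0.12 ]
0.25 3179 [0.862 0.23  0.12 ]
0.30 3371 [0.95  0.28  0.121]
pos [0.5959 0.0076 0.2146] shift mm [-15.8 185.5  15.4] twist -0.004 tilt [0.037 0.001] t 19.27 w 0.993 f [-0.  -0.4 -0.5]
```

```bash
python3 -m inch '[[1,-4,46,0,0],[1,-4,46,0,0],[1,-4,46,0,0],[1,-4,40,0,0],[1,0,0,0,0]]'; python3 - <<'E'
from h import *
for i in range(2):ctrl.get_image('top')
near('wrist',(.613,.193),r=.035,zmax=.06,band=.005);go((.613,.193,.1))
E
```

```text
time: 19.9
position: [0.6121, 0.1887, 0.2144]
tool_rot: [0.013, 3.106, 0.001]
ft_force: [-0.0, 0.1, -0.6]
grip_width: 1.0
wrist z 0.0375 top [0.6146 0.1932] [0.022 0.021] all [0.6145 0.1937] [0.052 0.052] 2793
pos [0.6131 0.1821 0.2152] shift mm [  4.5  11.  115.1] twist -0.016 tilt [ 0.036 -0.002] t 20.05 w 1.002 f [ 0.3 -0.8 -0.3]
```

```bash
python3 -m inch '[[1,3,11,40,-0.016],[1,2,0,40,0],[1,0,0,40,0],[1,0,0,25,0],[1,0,0,0,0]]'; python3 - <<'E'
from h import *
for i in range(3):ctrl.get_image('top')
go((.6135,.193,.017))
E
```

```text
time: 20.68
position: [0.6162, 0.1811, 0.0685]
tool_rot: [0.024, 3.101, -0.007]
ft_force: [0.2, 0.4, 0.3]
grip_width: 1.003
pos [0.6186 0.183  0.072 ] shift mm [ 7.8 10.  54.7] twist -0.014 tilt [ 0.046 -0.002] t 20.82 w 1.001 f [-0.7  0.6 -0.1]
```

```bash
python3 -m inch '[[1,9,10,20,-0.014]]'; python3 - <<'E'
from h import *
for i in range(4):ctrl.get_image('top')
go((.6135,.193,.017))
E
```

```text
time: 20.95
position: [0.614, 0.1924, 0.0552]
tool_rot: [0.003, 3.089, 0.001]
ft_force: [-0.5, 0.6, -0.9]
grip_width: 1.001
pos [0.6113 0.1932 0.0529] shift mm [-0.5 -0.2 36. ] twist 0.000 tilt [ 0.047 -0.001] t 21.15 w 1.0 f [-0.7 -0.9  0.6]
```

```bash
python3 -m inch '[[1,0,0,20,0]]'; python3 - <<'E'
from h import *
for i in range(3):ctrl.get_image('top')
go((.6135,.193,.017))
E
python3 -m inch '[[1,0,0,15,0]]'; python3 - <<'E'
from h import *
for i in range(3):ctrl.get_image('top')
go((.6135,.193,.017))
E
```

```text
time: 21.28
position: [0.615, 0.1935, 0.0353]
tool_rot: [0.0, 3.089, 0.002]
ft_force: [0.3, -0.1, -0.3]
grip_width: 1.006
pos [0.6115 0.1925 0.0316] shift mm [-1.4  0.5 14.7] twist -0.000 tilt [ 0.045 -0.002] t 21.43 w 0.998 f [-0.4 -0.4 -1. ]
time: 21.55
position: [0.6135, 0.1926, 0.0173]
tool_rot: [0.001, 3.094, -0.002]
ft_force: [0.2, -0.5, 0.0]
grip_width: 1.0
pos [0.6112 0.192  0.0151] shift mm [-2.4  1.  -1.8] twist -0.000 tilt [ 0.043 -0.003] t 21.7 w 1.001 f [1.2 0.  0.2]
```

```bash
python3 -m inch '[[1,-2,1,-2,0]]';python3 -m inch '[[-1,0,0,0,0],[-1,0,0,0,0],[-1,0,0,0,0],[-1,0,0,0,0],[-1,0,0,0,0]]' 25;python3 -m inch '[[-1,0,0,0,0],[-1,0,0,0,0],[-1,0,0,0,0]]'; python3 - <<'E'
from h import *
ctrl.get_image('top');ctrl.get_image('top');go((.6135,.193,.017))
E
```

```text
time: 21.82
position: [0.6131, 0.1928, 0.0171]
tool_rot: [0.001, 3.099, -0.006]
ft_force: [-0.2, 0.1, 0.3]
grip_width: 1.001
time: 22.45
position: [0.614, 0.1933, 0.0184]
tool_rot: [0.0, 3.097, -0.004]
ft_force: [0.2, -0.5, -0.0]
grip_width: 0.516
time: 22.82
position: [0.614, 0.1933, 0.0184]
tool_rot: [0.0, 3.097, -0.004]
ft_force: [-0.7, 0.3, 0.5]
grip_width: 0.217
pos [0.614  0.1933 0.0185] shift mm [ 0.6 -0.3  1.4] twist -0.000 tilt [ 0.045 -0.003] t 22.93 w 0.214 f [0.1 0.5 0.1]
```

```bash
python3 -m inch '[[-1,0,0,-20,0],[-1,0,0,-40,0],[-1,0,0,-45,0],[-1,0,0,-40,0]]';python3 -m inch '[[-1,4,-40,0,0],[-1,4,-45,0,0],[-1,4,-45,0,0],[-1,4,-40,0,0]]'; python3 - <<'E'
from h import *
for i in range(4):ctrl.get_image('top')
go((.598,.0083,.135))
E
```

```text
time: 23.42
position: [0.6054, 0.1927, 0.1673]
tool_rot: [0.002, 3.102, -0.009]
ft_force: [0.1, 0.2, -1.5]
grip_width: 0.214
time: 23.92
position: [0.593, 0.0237, 0.1784]
tool_rot: [-0.01, 3.087, 0.004]
ft_force: [0.0, 0.9, -0.0]
grip_width: 0.213
pos [0.5932 0.0248 0.178 ] shift mm [ -2.3 -16.6  43.2] twist 0.005 tilt [0.054 0.003] t 24.12 w 0.214 f [ 0.5  1.3 -0.3]
```

```bash
python3 -m inch '[[-1,-2,-16.5,20,0]]'; python3 - <<'E'
from h import *
for i in range(4):ctrl.get_image('top')
go((.598,.0083,.135))
E
python3 -m inch '[[-1,-1,0,20,0]]'; python3 - <<'E'
from h import *
for i in range(4):ctrl.get_image('top')
go((.598,.0083,.125))
w=cloud(grab('wrist')); q=w[(w[...,2]>.110)&(w[...,2]<.155)&(np.hypot(w[...,0]-.6,w[...,1]-.008)<.032)]; print(len(q),np.percentile(q,[1,99],axis=0))
E
```

```text
time: 24.25
position: [0.5979, 0.0119, 0.1601]
tool_rot: [-0.015, 3.083, 0.009]
ft_force: [0.2, -0.1, -1.4]
grip_width: 0.214
pos [0.5964 0.0097 0.1584] shift mm [-0.4 -1.5 23.5] twist 0.006 tilt [0.054 0.004] t 24.45 w 0.209 f [-0.   0.1 -0.7]
time: 24.58
position: [0.6003, 0.0115, 0.1401]
tool_rot: [-0.012, 3.083, 0.008]
ft_force: [1.2, 1.0, -0.7]
grip_width: 0.214
pos [0.5979 0.0105 0.1376] shift mm [ 0.6 -2.2 12.6] twist 0.007 tilt [0.052 0.003] t 24.77 w 0.213 f [ 0.   0.1 -0.5]
6844 [[ 0.57256708 -0.01425147  0.1217922 ]
 [ 0.62302404  0.03475898  0.15443941]]
```

```bash
python3 -m inch '[[-1,0.5,-2.5,12,0]]'; python3 - <<'E'
from h import *
for i in range(3):ctrl.get_image('top')
go((.598,.0083,.1085))
E
python3 -m inch '[[-1,0.5,0,9,0]]'; python3 - <<'E'
from h import *
for i in range(3):ctrl.get_image('top')
go((.598,.0083,.1085))
E
```

```text
time: 24.95
position: [0.5996, 0.008, 0.1271]
tool_rot: [-0.011, 3.086, 0.006]
ft_force: [0.7, 0.2, -0.1]
grip_width: 0.219
pos [0.5977 0.0075 0.1253] shift mm [ 0.6  0.8 16.7] twist 0.006 tilt [0.051 0.003] t 25.1 w 0.215 f [-0.5  0.6 -0.4]
time: 25.22
position: [0.5985, 0.0074, 0.1167]
tool_rot: [-0.009, 3.088, 0.005]
ft_force: [0.3, -0.3, -0.3]
grip_width: 0.212
pos [0.5972 0.0074 0.1155] shift mm [-0.5  0.8  7. ] twist 0.006 tilt [0.05  0.003] t 25.38 w 0.213 f [ 0.7 -0.2 -0.5]
```

```bash
python3 -m inch '[[-1,-0.5,0.8,5,0]]'; python3 - <<'E'
from h import *
for i in range(3):ctrl.get_image('top')
go((.598,.0083,.1085))
E
python3 -m inch '[[-1,0,0,3,0]]'; python3 - <<'E'
from h import *
for i in range(3):ctrl.get_image('top')
go((.598,.0083,.1085))
E
```

```text
time: 25.5
position: [0.5984, 0.0082, 0.1108]
tool_rot: [-0.009, 3.09, 0.005]
ft_force: [-0.5, 0.2, 0.3]
grip_width: 0.214
pos [0.5977 0.0084 0.1101] shift mm [-0.2 -0.1  1.7] twist 0.006 tilt [0.049 0.003] t 25.65 w 0.217 f [-0.1  0.6  0.1]
time: 25.78
position: [0.5987, 0.0084, 0.1082]
tool_rot: [-0.01, 3.09, 0.004]
ft_force: [-3.5, -1.1, 16.5]
grip_width: 0.215
pos [0.5985 0.0084 0.1084] shift mm [ 0.5 -0.1 -0.2] twist 0.006 tilt [0.051 0.003] t 25.93 w 0.213 f [-1.8 -0.4  5.4]
```

Seated contact, 5 N upward at the expected height. I'll release, rise and check.

```bash
python3 -m inch '[[0.2,0,0,0,0],[0.4,0,0,0,0],[1,0,0,0,0],[1,0,0,-20,0],[1,0,0,-40,0]]'; python3 -m inch '[[1,0,0,-45,0]]'; python3 - <<'E'
from h import *
ctrl.get_image('top');go((.597,-.164,.2))
near('wrist',(.598,.008),r=.035,zmin=.085,zmax=.14,band=.006)
w=cloud(load('wrist')); q=w[(abs(w[...,2]-.103)<.008)&(np.hypot(w[...,0]-.598,w[...,1]-.008)<.035)]; print('skirt top z',np.median(q[:,2]))
save(grab('scene'),'s6',(220,150,400,285),4.4)
E
```

```text
time: 26.55
position: [0.5934, 0.0081, 0.1677]
tool_rot: [-0.009, 3.096, 0.003]
ft_force: [1.1, 0.5, -0.0]
grip_width: 0.699
time: 26.68
position: [0.591, 0.0078, 0.2145]
tool_rot: [-0.009, 3.097, 0.002]
ft_force: [1.0, -0.0, -0.5]
grip_width: 0.813
pos [0.5944 0.0076 0.2218] shift mm [  -0.5 -171.7   21.3] twist 0.005 tilt [0.055 0.004] t 26.73 w 0.859 f [ 2.5 -0.7  4.4]
wrist z 0.1273 top [0.5991 0.0086] [0.022 0.021] all [0.599  0.0083] [0.053 0.053] 4535
skirt top z 0.10438061556870405
```

View pics/s6.png

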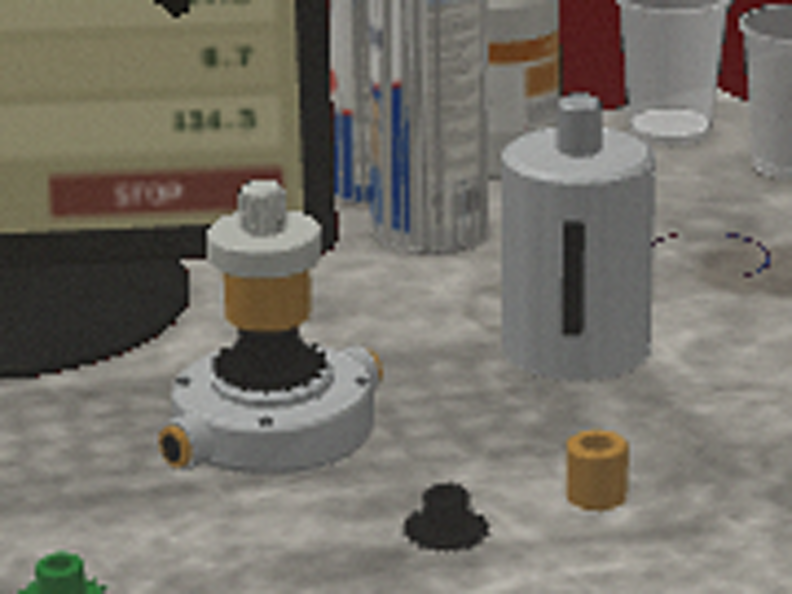

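End cap level, skirt top at 0.1044 against 0.104 expected, centre within 1 mm. Now the bowl.

```bash
python3 -m inch '[[1,0,-40,0,0],[1,0,-45,0,0],[1,0,-45,0,0],[1,0,-35,0,0]]'; python3 - <<'E'
from h import *
for i in range(4):ctrl.get_image('top')
near('wrist',(.597,-.164),r=.03,zmin=.1,zmax=.15,band=.008);go((.598,-.164,.16))
E
```

```text
time: 27.32
position: [0.5944, -0.156, 0.2161]
tool_rot: [-0.024, 3.091, 0.009]
ft_force: [0.2, -0.0, -1.0]
grip_width: 0.996
wrist z 0.1352 top [ 0.598  -0.1654] [0.022 0.021] all [ 0.597 -0.164] [0.06 0.06] 6162
pos [ 0.595  -0.1528  0.2158] shift mm [  0.  -11.6  55.8] twist 0.017 tilt [0.051 0.008] t 27.57 w 0.999 f [0.1 0.6 0.2]
```

```bash
python3 -m inch '[[1,1,-12,40,0.017]]'; python3 - <<'E'
from h import *
for i in range(4):ctrl.get_image('top')
go((.5978,-.165,.114))
E
python3 -m inch '[[1,1.5,0,30,0]]'; python3 - <<'E'
from h import *
for i in range(4):ctrl.get_image('top')
go((.5978,-.165,.114))
E
```

```text
time: 27.7
position: [0.5994, -0.1619, 0.1782]
tool_rot: [-0.007, 3.084, 0.013]
ft_force: [1.0, -0.3, -0.8]
grip_width: 1.002
pos [ 0.5961 -0.1628  0.1755] shift mm [ 1.3 -2.7 61.5] twist 0.002 tilt [0.049 0.008] t 27.9 w 0.998 f [ 0.2  0.2 -0.1]
time: 28.02
position: [0.5992, -0.1621, 0.1492]
tool_rot: [-0.006, 3.085, 0.012]
ft_force: [0.2, 0.1, -0.3]
grip_width: 1.0
pos [ 0.5968 -0.1618  0.1468] shift mm [ 0.6 -3.5 32.7] twist 0.003 tilt [0.05  0.009] t 28.23 w 1.002 f [-0.7  0.3  0.5]
```

```bash
python3 -m inch '[[1,0.5,-3.5,20,0]]'; python3 - <<'E'
from h import *
for i in range(3):ctrl.get_image('top')
go((.5978,-.165,.114))
E
python3 -m inch '[[1,0,0,10,0]]'; python3 - <<'E'
from h import *
for i in range(3):ctrl.get_image('top')
go((.5978,-.165,.114))
E
```

```text
time: 28.35
position: [0.5997, -0.1653, 0.1294]
tool_rot: [-0.007, 3.085, 0.012]
ft_force: [0.5, -0.9, 0.2]
grip_width: 0.999
pos [ 0.5965 -0.1652  0.1258] shift mm [-0.7  0.1 11.9] twist 0.003 tilt [0.048 0.009] t 28.5 w 1.0 f [0.1 0.  0.5]
time: 28.62
position: [0.5979, -0.1655, 0.1165]
tool_rot: [-0.004, 3.091, 0.013]
ft_force: [0.4, -0.5, 0.1]
grip_width: 0.996
pos [ 0.5966 -0.1649  0.1151] shift mm [-1.2 -0.1  1.2] twist 0.003 tilt [0.047 0.009] t 28.77 w 1.003 f [-0.  -1.4 -0.7]
```

```bash
python3 -m inch '[[1,-1,0,1.5,0]]';python3 -m inch '[[-1,0,0,0,0],[-1,0,0,0,0],[-1,0,0,0,0],[-1,0,0,0,0],[-1,0,0,0,0]]' 45;python3 -m inch '[[-1,0,0,0,0],[-1,0,0,0,0],[-1,0,0,0,0]]'; python3 - <<'E'
from h import *
ctrl.get_image('top');ctrl.get_image('top');go((.598,-.165,.114))
E
python3 -m inch '[[-1,0,0,-15,0]]'; python3 - <<'E'
from h import *
for i in range(4):ctrl.get_image('top')
go((.598,-.165,.26))
E
```

```text
time: 28.9
position: [0.5979, -0.165, 0.1139]
tool_rot: [-0.004, 3.094, 0.014]
ft_force: [0.2, -0.3, -0.1]
grip_width: 0.999
time: 29.52
position: [0.5983, -0.165, 0.1144]
tool_rot: [-0.005, 3.093, 0.013]
ft_force: [0.1, -0.4, 0.9]
grip_width: 0.514
time: 29.9
position: [0.5983, -0.1651, 0.1144]
tool_rot: [-0.004, 3.093, 0.013]
ft_force: [-0.5, -0.3, -0.4]
grip_width: 0.23
pos [ 0.5983 -0.1651  0.1144] shift mm [0.3 0.1 0.4] twist 0.003 tilt [0.048 0.009] t 30.0 w 0.232 f [ 1.6 -0.2  0.9]
time: 30.12
position: [0.5963, -0.1648, 0.1284]
tool_rot: [-0.004, 3.097, 0.014]
ft_force: [0.0, -0.4, -1.2]
grip_width: 0.231
pos [ 0.5979 -0.1653  0.1301] shift mm [  -6.5    1.4 -129.7] twist 0.003 tilt [0.049 0.009] t 30.32 w 0.235 f [-0.1  0.1 -2.2]
```

```bash
python3 -m inch '[[-1,0,0,-25,0],[-1,0,0,-35,0],[-1,0,0,-40,0],[-1,0,0,-40,0]]'; python3 - <<'E'
from h import *
for i in range(4):ctrl.get_image('top')
go((.598,.0083,.27)); save(grab('scene'),'s7',(220,60,420,285),2.6)
E
```

```text
time: 30.82
position: [0.5879, -0.165, 0.2683]
tool_rot: [-0.005, 3.103, 0.016]
ft_force: [0.2, -0.8, -2.0]
grip_width: 0.238
pos [ 0.5885 -0.1652  0.2677] shift mm [-1.010e+01  1.734e+02 -1.000e-01] twist 0.003 tilt [0.041 0.01 ] t 31.02 w 0.234 f [ 0.8 -0.8 -2.3]
```

View pics/s7.png

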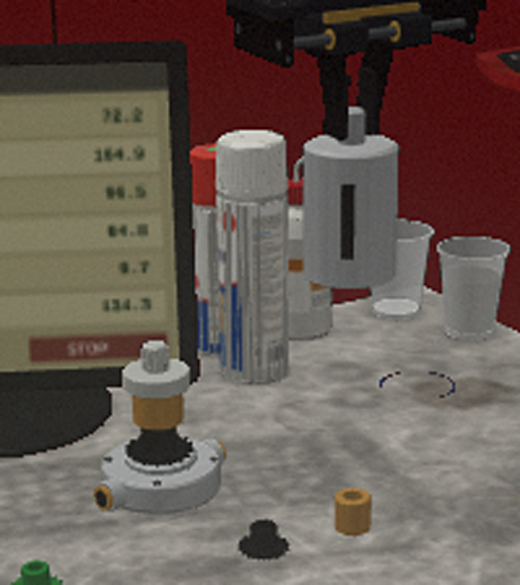

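The bowl is held and nearly upright. Carrying it over the stack.

```bash
python3 -m inch '[[-1,-2,30,-10,0],[-1,-3,40,0,0],[-1,-3,40,0,0],[-1,-2,35,0,0]]'; python3 - <<'E'
from h import *
for i in range(4):ctrl.get_image('top')
go((.598,.0083,.27))
w=cloud(grab('scene')); s=ctrl.get_state()['position']; q=w[(w[...,2]>.13)&(w[...,2]<.27)&(np.hypot(w[...,0]-s[0],w[...,1]-s[1])<.055)]
for z in np.arange(.13,.27,.01):
    a=q[abs(q[:,2]-z)<.005]; print('%.3f'%z,len(a),a.mean(0).round(4) if len(a) else '', np.ptp(a[:,1]).round(3) if len(a) else '')
E
```

```text
time: 31.58
position: [0.5933, -0.0198, 0.2702]
tool_rot: [0.008, 3.116, 0.013]
ft_force: [0.5, 0.1, -1.8]
grip_width: 0.232
pos [ 0.5934 -0.0207  0.2704] shift mm [-4.5 29.   0.8] twist -0.004 tilt [0.025 0.008] t 31.77 w 0.228 f [-0.2 -1.4 -1.7]
0.130 0  
0.140 0  
0.150 1 [0.5967 0.0173 0.1545] 0.0
0.160 168 [ 0.5654 -0.006   0.1604] 0.072
0.170 177 [ 0.5665 -0.0045  0.17  ] 0.067
0.180 183 [ 0.5654 -0.005   0.18  ] 0.066
0.190 183 [ 0.5661 -0.0049  0.1898] 0.068
0.200 196 [ 0.5658 -0.0056  0.1999] 0.069
0.210 191 [ 0.5669 -0.005   0.21  ] 0.071
0.220 195 [ 0.5668 -0.0057  0.22  ] 0.072
0.230 197 [ 0.5669 -0.0058  0.23  ] 0.073
0.240 195 [ 0.5664 -0.0051  0.24  ] 0.066
0.250 201 [ 0.5678 -0.0046  0.25  ] 0.069
0.260 385 [ 0.5777 -0.0108  0.2614] 0.075
0.270 27 [ 0.585  -0.0174  0.2678] 0.038
```

```bash
python3 -m inch '[[-1,-5.5,29,0,-0.004]]'; python3 - <<'E'
from h import *
for i in range(4):ctrl.get_image('top')
go((.5995,.0083,.24))
w=cloud(grab('scene')); s=ctrl.get_state()['position']
from math import pi
for lo,hi in((.165,.195),(.22,.25)):
    q=w[(w[...,2]>lo)&(w[...,2]<hi)&(np.hypot(w[...,0]-s[0],w[...,1]-s[1])<.055)]
    r=least_squares(lambda p:np.hypot(q[:,0]-p[0],q[:,1]-p[1])-.038,[.598,.008],loss='soft_l1',f_scale=.001).x; print('bowl axis',lo,r.round(4),len(q))
q=w[(w[...,2]>.092)&(w[...,2]<.102)&(np.hypot(w[...,0]-.598,w[...,1]-.008)<.04)]
print('cap',least_squares(lambda p:np.hypot(q[:,0]-p[0],q[:,1]-p[1])-.0265,[.598,.008],loss='soft_l1',f_scale=.001).x.round(4),len(q))
E
```

```text
time: 31.95
position: [0.5987, 0.0016, 0.271]
tool_rot: [0.016, 3.116, 0.008]
ft_force: [1.0, -0.1, -1.4]
grip_width: 0.236
pos [0.5989 0.0056 0.2706] shift mm [ 0.2  2.5 30.6] twist -0.003 tilt [0.025 0.006] t 32.15 w 0.234 f [ 0.1 -0.3 -1.5]
bowl axis 0.165 [0.5982 0.007 ] 565
bowl axis 0.22 [0.5992 0.007 ] 600
cap [0.6003 0.0099] 136
```

```bash
python3 -m inch '[[-1,-1.5,2.7,15,0]]'; python3 - <<'E'
from h import *
for i in range(3):ctrl.get_image('top')
go((.6003,.0083,.1404))
E
python3 -m inch '[[-1,0,0,20,0]]'; python3 - <<'E'
from h import *
for i in range(3):ctrl.get_image('top')
go((.6003,.0083,.1404))
E
```

```text
time: 32.33
position: [0.6015, 0.0056, 0.2566]
tool_rot: [0.011, 3.113, 0.009]
ft_force: [-0.4, -0.7, -1.8]
grip_width: 0.231
pos [0.5999 0.007  0.2543] shift mm [  2.2   0.7 113.8] twist -0.005 tilt [0.023 0.005] t 32.48 w 0.233 f [ 1.   0.5 -2.2]
time: 32.6
position: [0.6014, 0.0066, 0.2355]
tool_rot: [0.009, 3.116, 0.009]
ft_force: [0.4, 0.5, -1.4]
grip_width: 0.235
pos [0.5995 0.0069 0.2333] shift mm [ 1.1  0.9 92.9] twist -0.005 tilt [0.02  0.005] t 32.75 w 0.23 f [ 0.4 -0.  -2.1]
```

```bash
python3 -m inch '[[-1,-0.5,1.3,12,0]]'; python3 - <<'E'
from h import *
for i in range(3):ctrl.get_image('top')
go((.6003,.0083,.1404))
E
python3 -m inch '[[-1,0,0,20,0]]'; python3 - <<'E'
from h import *
for i in range(3):ctrl.get_image('top')
go((.6003,.0083,.1404))
E
```

```text
time: 32.88
position: [0.6014, 0.008, 0.2227]
tool_rot: [0.009, 3.118, 0.009]
ft_force: [0.7, 1.1, -1.7]
grip_width: 0.236
pos [0.5999 0.0085 0.2208] shift mm [ 1.1 -0.6 80.4] twist -0.005 tilt [0.019 0.005] t 33.02 w 0.23 f [ 1.   0.  -1.5]
time: 33.15
position: [0.6018, 0.0085, 0.202]
tool_rot: [0.008, 3.118, 0.009]
ft_force: [0.8, 0.6, -1.7]
grip_width: 0.232
pos [0.5991 0.0087 0.199 ] shift mm [-0.3 -0.7 58.6] twist -0.005 tilt [0.016 0.005] t 33.3 w 0.232 f [ 0.1 -0.5 -2.3]
```

```bash
python3 -m inch '[[-1,-1,-0.5,20,0]]'; python3 - <<'E'
from h import *
for i in range(3):ctrl.get_image('top')
go((.6003,.0083,.1404))
E
python3 -m inch '[[-1,-1,0,18,0]]'; python3 - <<'E'
from h import *
for i in range(3):ctrl.get_image('top')
go((.6003,.0083,.1404))
E
```

```text
time: 33.42
position: [0.6019, 0.0082, 0.1799]
tool_rot: [0.008, 3.122, 0.008]
ft_force: [-0.3, 1.1, -2.3]
grip_width: 0.231
pos [0.5992 0.0083 0.1771] shift mm [-0.6 -0.1 36.7] twist -0.005 tilt [0.012 0.004] t 33.58 w 0.237 f [-0.2 -0.4 -1. ]
time: 33.7
position: [0.6019, 0.0083, 0.16]
tool_rot: [0.008, 3.125, 0.007]
ft_force: [0.3, 0.4, -2.1]
grip_width: 0.238
pos [0.5994 0.0084 0.1574] shift mm [-0.7 -0.2 17.1] twist -0.005 tilt [0.01  0.004] t 33.85 w 0.234 f [ 0.7  1.  -0.9]
```

```bash
python3 -m inch '[[-1,-2.5,0,4,0]]'; python3 - <<'E'
from h import *
for i in range(3):ctrl.get_image('top')
go((.602,.0083,.1404))
d=grab('scene'); w=cloud(d); s=ctrl.get_state()['position']
for lo,hi in((.05,.08),(.11,.14)):
    q=w[(w[...,2]>lo)&(w[...,2]<hi)&(np.hypot(w[...,0]-s[0],w[...,1]-s[1])<.055)]
    r=least_squares(lambda p:np.hypot(q[:,0]-p[0],q[:,1]-p[1])-.038,[.598,.008],loss='soft_l1',f_scale=.001).x; print('bowl axis',lo,r.round(4),len(q))
save(d,'s8',(220,120,360,285),3.6)
E
```

```text
time: 33.98
position: [0.6025, 0.0084, 0.1539]
tool_rot: [0.008, 3.131, 0.006]
ft_force: [-0.0, -0.4, -1.3]
grip_width: 0.231
pos [0.6021 0.0085 0.1534] shift mm [ 0.2 -0.2 13. ] twist -0.005 tilt [0.009 0.003] t 34.12 w 0.237 f [ 0.  -0.4 -1. ]
bowl axis 0.05 [0.6    0.0099] 496
bowl axis 0.11 [0.6023 0.0101] 539
```

View pics/s8.png

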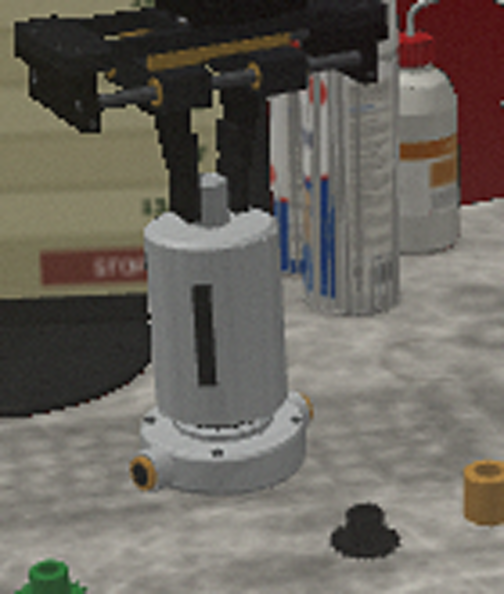

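The crop shows the bowl over the stack, leaning about 0.04 rad. Its rim axis (0.600,0.0099) matches the cap and head axis in the same camera. Lowering the rest.

```bash
python3 -m inch '[[-1,0,0,7,0]]'; python3 - <<'E'
from h import *
for i in range(3):ctrl.get_image('top')
go((.602,.0083,.1404))
E
python3 -m inch '[[-1,0,0,4,0]]'; python3 - <<'E'
from h import *
for i in range(3):ctrl.get_image('top')
go((.602,.0083,.1404))
E
```

```text
time: 34.3
position: [0.6029, 0.0084, 0.1472]
tool_rot: [0.008, 3.13, 0.006]
ft_force: [-0.2, -0.4, -1.6]
grip_width: 0.236
pos [0.6018 0.0085 0.1461] shift mm [-0.2 -0.2  5.7] twist -0.005 tilt [0.009 0.003] t 34.45 w 0.234 f [ 0.5 -0.2 -1.8]
time: 34.58
position: [0.6021, 0.0085, 0.1423]
tool_rot: [0.008, 3.132, 0.005]
ft_force: [0.8, -0.1, -2.4]
grip_width: 0.231
pos [0.6017 0.0085 0.1419] shift mm [-0.3 -0.2  1.5] twist -0.005 tilt [0.009 0.003] t 34.73 w 0.234 f [-0.1 -0.7 -1.2]
```

```bash
python3 -m inch '[[-1,0,0,2,0]]'; python3 - <<'E'
from h import *
for i in range(3):ctrl.get_image('top')
go((.602,.0083,.1404))
E
python3 -m inch '[[-1,1,0,1.5,0]]'; python3 - <<'E'
from h import *
for i in range(3):ctrl.get_image('top')
go((.602,.0083,.1404))
E
```

```text
time: 34.85
position: [0.6023, 0.0084, 0.1416]
tool_rot: [0.008, 3.132, 0.006]
ft_force: [-3.6, -0.9, 14.5]
grip_width: 0.236
pos [0.6025 0.0084 0.1418] shift mm [ 0.5 -0.1  1.3] twist -0.005 tilt [0.01  0.004] t 35.0 w 0.232 f [-2.6  0.7  6.7]
time: 35.12
position: [0.6021, 0.0084, 0.1417]
tool_rot: [0.008, 3.13, 0.007]
ft_force: [-1.8, -0.2, 4.9]
grip_width: 0.233
pos [0.602  0.0084 0.1416] shift mm [ 0.1 -0.1  1.2] twist -0.005 tilt [0.012 0.005] t 35.27 w 0.23 f [-2.2  0.6  7.9]
```

```bash
python3 -m inch '[[0.0,0,0,0,0],[0.2,0,0,0,0],[0.4,0,0,0,0],[1,0,0,0,0],[1,0,0,-20,0]]' 10; python3 -m inch '[[1,0,0,-40,0],[1,0,0,-40,0],[1,0,0,-20,0],[1,0,0,0,0]]'; python3 - <<'E'
from h import *
for i in range(4):ctrl.get_image('top')
go((.602,.0083,.25))
d=grab('scene'); w=cloud(d)
for lo,hi in((.05,.08),(.10,.13)):
    q=w[(w[...,2]>lo)&(w[...,2]<hi)&(np.hypot(w[...,0]-.6,w[...,1]-.008)<.055)]
    r=least_squares(lambda p:np.hypot(q[:,0]-p[0],q[:,1]-p[1])-.038,[.598,.008],loss='soft_l1',f_scale=.001).x; print('bowl axis',lo,r.round(4),len(q))
save(d,'s9',(220,120,360,285),3.6)
near('wrist',(.598,.008),r=.03,zmin=.12,zmax=.18,band=.008)
w=cloud(load('wrist')); q=w[(abs(w[...,2]-.134)<.01)&(np.hypot(w[...,0]-.598,w[...,1]-.008)<.036)&(np.hypot(w[...,0]-.598,w[...,1]-.008)>.014)]
A=np.c_[q[:,:2]-[.598,.008],np.ones(len(q))]; print('bowl top plane slope,z',np.linalg.lstsq(A,q[:,2],rcond=None)[0].round(4),len(q))
E
```

```text
time: 35.9
position: [0.6007, 0.0084, 0.1603]
tool_rot: [0.008, 3.133, 0.006]
ft_force: [0.5, -0.3, 0.5]
grip_width: 0.713
time: 36.4
position: [0.6014, 0.0074, 0.2701]
tool_rot: [0.01, 3.125, 0.007]
ft_force: [-0.2, -0.1, -0.6]
grip_width: 0.995
pos [0.5995 0.0076 0.2661] shift mm [-2.3  0.6 16.1] twist -0.006 tilt [0.01  0.004] t 36.6 w 0.999 f [-0.2  0.7  0.2]
bowl axis 0.05 [0.5986 0.0098] 501
bowl axis 0.1 [0.5988 0.0097] 531
wrist z 0.1613 top [0.5974 0.008 ] [0.021 0.021] all [0.5979 0.008 ] [0.06 0.06] 5308
bowl top plane slope,z [-0.0003  0.0009  0.1343] 6271
```

View pics/s9.png

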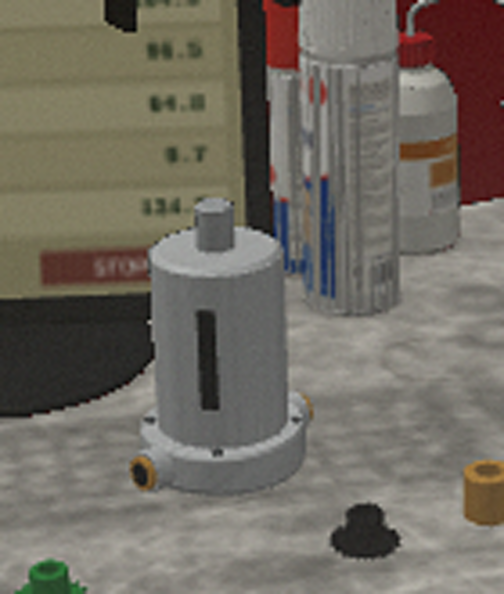

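The bowl sits flat: top at z 0.1343 against 0.134 expected, slope below 0.001, centred at about (0.598,0.008). The gripper is well clear, so I'm handing in.

```bash
python3 -c "
from bench import ctrl
print(ctrl.close_job())"
```

```text
the job is handed in; nothing more can be done
None
```

The filter is back together on the head: deflector, large element, end cap, then bowl. I handed it in at about 36.6 s of the 115 s, and no verdict was reported.

| Part | Last check | Expected |
|---|---|---|
| Deflector | disc top at 37.5 mm, about 1 mm off the axis | 38 mm |
| Element | top at 101.6 mm, upright, on the axis | 100 mm |
| End cap | skirt top at 104.4 mm, about 1 mm off the axis | 104 mm |
| Bowl | top at 134.3 mm, slope under 0.001, within about 2 mm of the axis | 134 mm |

- **Camera disagreement:** the views differed by 2–4 mm in x and y, so I compared each part with the head in the same camera.
- **Deflector:** it slipped in the grip and met the register about 10 mm earlier than expected, at roughly 19 N. I backed off, lowered it gently and released it, and it seated.
- **Tool tilt:** it drifted up to 0.055 rad during the moves. The bowl leaned about 0.04 rad while held, but settled flat on release.
- **Left alone:** I did not touch the spare element, tint bottle or paint tin. I did not measure their positions again at the end.

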